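# Try the small ship's bell

## Robot

A 6-joint arm with a two-finger parallel gripper is mounted at the origin on the work surface. World frame = base frame: x ahead of the robot, y to its left, z up, the work surface at z = 0. Lengths are in mm, angles in rad, forces in N, time in s.
With the tool pointing down it reaches from about 300 to 875 mm from the base axis. Payload 6.4 kg.
Tool frame: the origin (TCP) lies between the finger pads, 19 mm behind the fingertips; this is the grasp point; z points along the fingers, y is the line along which they close (so a half turn about z gives the same grasp; the last joint's range is limited). The gripper opens to 88 mm and grips with 3 to 60 N. Pads are 18 mm wide; open, the fingers measure 123 mm over their backs; the gripper's body (75 mm by 187 mm) begins 45 mm behind the grasp point.
Start: joints at [-1.38, 0.181, 1.607, -0, 1.354, -0.206], TCP at [222.237, -530.332, 257.414] pointing down, gripper open.
Joint ranges: [-2.99, 2.99], [-0.89, 2.07], [0.3, 2.58], [-1.14, 4.28], [0, 2.63], [-3.12, 3.12]. Speed limits (rad/s): [2.57, 2.57, 3.01, 3.14, 3.14, 3.14].

## Interface

Orientations are given as a rotation vector (axis times angle).
In Python, from station import observe, imaging, workorder, outline_of gives the robot as it stands. The module is installed in compiled form; this text tells all that it offers.
- The arm moves only by the tool move_arm, never from a script. Its argument "targets" is a list that holds one entry, the list of rows, each a list of 5 numbers: the opening, from 0 (shut) to 1 (fully open), then the shift along the tool's x, y, z as a fraction of full scale, then the turn about the tool's z as a fraction of full scale. A call has exactly 8 rows; each row is the pose to reach, as a shift and turn from the pose commanded when the call began, along the tool's axes at that moment; what a row does not reach only later rows make up. Full scale, the value 1, is 30 cm for a shift and 45 degrees for a turn. A row lasts 1/12 s, in which the tool goes at most 41.7 mm and 7.16 degrees, less where a joint would pass 70% of its speed; a pose out of reach is approached as far as the arm can. A call with a number of a shift or a turn outside -1 to 1 is refused whole. A call with a gripper value outside its range is refused whole. The fingers move at their own pace and stop on an object; the grip force is fixed at half the most. Time passes only in rows, so rows that repeat a pose let the fingers close, or fill a call up. It gives the time, the measured TCP pose, the force, the opening and the grip force at its end, in the units of the state.
- observe(): the state, without advancing time (a new reading comes with each control period).
- imaging.camera(name): name is "side" or "top" or "wrist"; returns the picture (480x640x3 uint8, red, green, blue); there is no depth.
- imaging.get_calibration(name): a dict with "camera_matrix" (3x3 intrinsics, pixels), "camera_from_world" (4x4, takes a point from world to camera coordinates); the wrist camera has in their place "tool_from_camera" (4x4, takes a point from camera to tool coordinates, whose origin is the TCP and whose axes are the flange's). Camera axes: x right, y up, looking along -z (the intrinsics and any distortion apply to the point x, -y, -z); pixel columns grow to the right and rows downward; lengths in mm; the calibration is good to about 2 mm. The wrist camera is an equidistant fisheye: a pixel r from the principal point sees the ray r / f radians off the axis. A picture is of the moment at which its call begins: read the wrist's pose just before it. get_calibration takes no time and is no camera call.
- workorder.job_done(): hands the job in; it is judged then, once.
Trained networks look in the newest picture that a camera, given by its name, has taken for a name from the list of things; names that differ only in an ending like _2 or _b are one class to them, and where a whole thing is asked for, a point or a joint stands for the part that bears it (a point fixed in the world has none). Each returns a list of dicts, best first, with "conf" (0 to 1); they miss things now and then, are a little off and sometimes report something else, mostly with a low value. They report only what shows in the picture. A call takes as long as a camera call. They do not tell look-alikes from the thing itself.
- outline_of(query, camera): "pixels" (480x640 bool, what is visible of it) and "uv" ([column, row] in pixels, amid what is visible of it).
The state is a dict: "time_s": time; "joints": joint angles; "joint_vel": joint speeds; "effort": joint torques, N m; "tool_pos": TCP position; "tcp_rot": TCP orientation; "wrist_force": force on the tool from outside, world axes, zero at the start; "moment": the same for the moment, N m; "grip_width": finger opening in mm; "finger_force": force on a finger pad.
Only numpy, scipy, OpenCV 4.12 (cv2) and the standard library are available. Lean on these libraries where they do the work, as an engineer would, in place of code of your own. Each camera call takes 0.05 s, during which the arm holds its last target. There are 200 camera calls.

## Task

Check that the smaller of the two bronze ship's bells hangs freely on its pin: with the fingertips, push the side of the bell lightly until it has plainly swung out a little, then draw the hand at least 15 cm clear and let the bell settle back to rest before finishing. Be gentle: do not swing it far up, and do not shift or lift its stand. Leave the larger bell, the glass globe, the tugboat and the sanding block untouched.

Things in the scene. Friction and masses are not known exactly. Their poses are not given: they have to be found in the camera images.
- small_bell_stand: Small loose wooden gallows stand, about 0.7 kg with bell; origin under its centre, 18 mm above the desk (on the plank), z up. Base 75 (x) by 118 (y) by 12 mm. Two posts 12 mm thick at y = +-48 mm, 105 mm high, 84 mm clear between. Pin of 8 mm dia. along y, centre 100 mm above origin; nothing stands higher. Open at -x and +x; -x faces the robot within about 30 deg.
- small_bell (a joint): Swing of the smaller bell about the pin, rad: 0 hangs straight down, positive when the bell's mouth has swung to the stand's +x side (pushed from the -x side), negative to the other. Stops at +-1.0. It swings freely like a light pendulum (0.16 kg, under 1 N pushes it aside) and comes to rest in about 2 s.
- small_bell_lip (a point): Centre of the mouth of the smaller bell, 55 mm below the pin (45 mm above the stand's origin when hanging); moves with the bell. The bell is bronze, round, solid, 47 mm tall, mouth 52 mm in diameter (43 mm diameter 11 mm above this point, 35 mm diameter 23 mm above it).
- small_bell_cup: The bronze of the smaller bell itself, swinging with it; origin on the pin axis, in the middle between the posts (100 mm above the stand's origin), its z up when hanging.
- large_bell_stand: The same kind of loose stand, larger (1.4 kg with its bell), base 113 mm (x) by 146 mm (y), posts at y = +-62 mm, 145 mm high, pin 140 mm above the origin; origin at the centre of its underside. Carries the larger bell: mouth 79 mm in diameter, 71 mm tall. Leave alone.
- large_bell (a joint): Swing of the larger bell about its pin, rad, 0 hanging straight down. Leave alone.
- globe: Clear glass globe, 66 mm in diameter, on a dark turned wooden foot 52 mm wide, brass cap on top, 80 mm tall in all; origin at the centre of its underside; loose. Leave alone.
- tug: Lacquered red tugboat model 113 mm long (bow to its +x), 46 mm wide, 65 mm high to the wheelhouse roof with a thin mast to 94 mm; origin at the centre of its underside; loose. Leave alone. Behind it, along the desk's far edge, stands a fixed peg rail 180 mm high.
- block: Boxwood sanding block, 90 mm (its x) by 45 mm by 32 mm high; origin at the centre of its underside; loose. Leave alone.
There are look-alikes about, which are no part of the job. What is shaped like the small_bell_stand but blue, pink or turquoise is not meant.

How it is judged (in metres and radians):
On the way:
1. the fingers push the smaller bell until it has swung out by more than 0.1 rad (about 6 mm at the mouth) (contact force between the fingers and small_bell_cup above 0.02 N and (value of joint small_bell above 0.1 rad or value of joint small_bell below -0.1 rad)).
At the end, for the whole second after the job is handed in: The smaller bell, once pushed out, hangs within 0.08 rad of straight down, nearly still (under 0.5 rad/s); its stand is upright, within 12 mm of its start; the TCP is over 0.10 m from the bell's mouth; large stand, globe, tug and block are within 8 mm of their starts (value of joint small_bell between -0.08 and 0.08 rad and velocity of joint small_bell between -0.5 and 0.5 rad/s and distance of small_bell_stand from where it was at the start of the episode below 0.012 m and angle between small_bell_stand's own z axis and vertical below 0.12 rad and distance between the grasp point and small_bell_lip above 0.1 m and distance of each of large_bell_stand, globe, tug, block from where it was at the start of the episode below 0.008 m); the robot touches nothing.
It fails at once if the small bell is struck or pressed hard (over 8 N), or swung beyond 0.65 rad (contact force between any of the fingers, the arm and small_bell_stand above 8 N or value of joint small_bell above 0.65 rad or value of joint small_bell below -0.65 rad).
It fails at once if the small bell's stand is shifted over 12 mm, tipped or lifted (distance of small_bell_stand from where it was at the start of the episode above 0.012 m or angle between small_bell_stand's own z axis and vertical above 0.12 rad or height (world z) of small_bell_stand above 0.026 m).
It fails at once if the large bell, globe, tug or sanding block is touched (contact force between any of the fingers, the arm and large_bell_stand above 0.3 N or contact force between any of the fingers, the arm and globe above 0.3 N or contact force between any of the fingers, the arm and tug above 0.3 N or contact force between any of the fingers, the arm and block above 0.3 N).
It fails at once if the large bell is set swinging, or a bystander is moved over 8 mm (value of joint large_bell above 0.1 rad or value of joint large_bell below -0.1 rad or distance of any of large_bell_stand, globe, tug, block from where it was at the start of the episode above 0.008 m).
It also fails if it takes over 45 s, if anything falls off the work surface, if the arm or the gripper's body presses on something with over 40 N, if the wrist force passes 120 N, or if a joint passes its speed limit or range.

## Working session

There is one attempt and no reset: what is moved stays moved. The work goes in short steps, Python scripts to look and compute and a tool call to move; the robot and the scene stay as the last step left them, time stands still between calls to the robot, and variables do not carry over. Pictures are saved under pics/ and viewed, at most 10 in all, crops included, and the job is handed in when it is done.

Besides the shell and the picture viewer there is one more tool, called after "Call:" as name(argument=value, ...), one argument or row to a line, values as JSON. move_arm: Moves the arm, as the interface text tells. Its arguments: {"type":"object","properties":{"targets":{"type":"array"}},"required":["targets"]}

```bash
mkdir -p pics; python3 - <<'E'
from station import observe, imaging, outline_of
import cv2, numpy as np
s=observe(); print({k:np.round(s[k],3) for k in("time_s","tool_pos","tcp_rot","grip_width")})
for c in("side","top"):
    im=imaging.camera(c); cv2.imwrite(f"pics/{c}.png",im[...,::-1])
    for q in("small_bell_stand","small_bell_cup","large_bell_stand","globe","tug","block"):
        print(c,q,[(round(d["conf"],2),np.round(d["uv"]),int(d["pixels"].sum())) for d in outline_of(q,c)])
    k=imaging.get_calibration(c); print(k)
E
```

```text
{'time_s': np.float64(0.0), 'tool_pos': array([ 222.147, -529.819,  256.539]), 'tcp_rot': array([-3.078, -0.619, -0.   ]), 'grip_width': np.float64(88.22)}
side small_bell_stand [(0.93, array([276., 361.]), 398), (0.81, array([307., 396.]), 1325), (0.74, array([215., 242.]), 407), (0.65, array([349., 268.]), 872), (0.6, array([431., 390.]), 1292)]
side small_bell_cup [(0.82, array([309., 396.]), 291), (0.66, array([435., 384.]), 250), (0.54, array([219., 232.]), 46), (0.52, array([349., 260.]), 209)]
side large_bell_stand [(0.87, array([279., 201.]), 432)]
side globe [(0.9, array([381., 344.]), 484)]
side tug [(0.96, array([373., 235.]), 478)]
side block [(0.53, array([258., 173.]), 201)]
{'camera_matrix': array([[584.19220954,   0.        , 316.65119073],
       [  0.        , 584.19220954, 247.02649745],
       [  0.        ,   0.        ,   1.        ]]), 'camera_from_world': array([[ 8.74410461e-01, -4.85185104e-01,  1.32686045e-03,
        -4.70426650e+02],
       [ 3.48255131e-01,  6.29531917e-01,  6.94555923e-01,
        -2.06786485e+02],
       [-3.37823489e-01, -6.06864879e-
[... 506 characters left out ...]
p globe [(0.69, array([436., 258.]), 337), (0.31, array([344., 234.]), 171)]
top tug [(0.65, array([317., 189.]), 462)]
top block [(0.71, array([165., 249.]), 474)]
{'camera_matrix': array([[477.0452017 ,   0.        , 325.14251537],
       [  0.        , 477.0452017 , 247.50109797],
       [  0.        ,   0.        ,   1.        ]]), 'camera_from_world': array([[ 2.67989407e-02, -9.99634126e-01, -3.66491297e-03,
        -9.00608307e+01],
       [ 9.74317717e-01,  2.52999081e-02,  2.23751874e-01,
        -5.33913245e+02],
       [-2.23577287e-01, -9.56710282e-03,  9.74639250e-01,
        -1.46989629e+03],
       [ 0.00000000e+00,  0.00000000e+00,  0.00000000e+00,
         1.00000000e+00]])}
```

View pics/side.png

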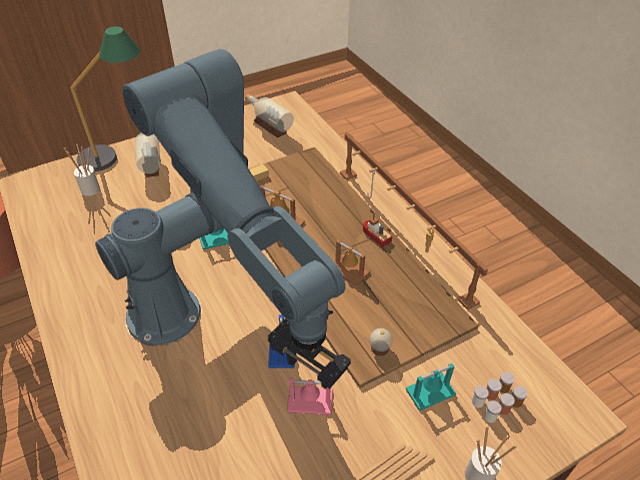

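View pics/top.png

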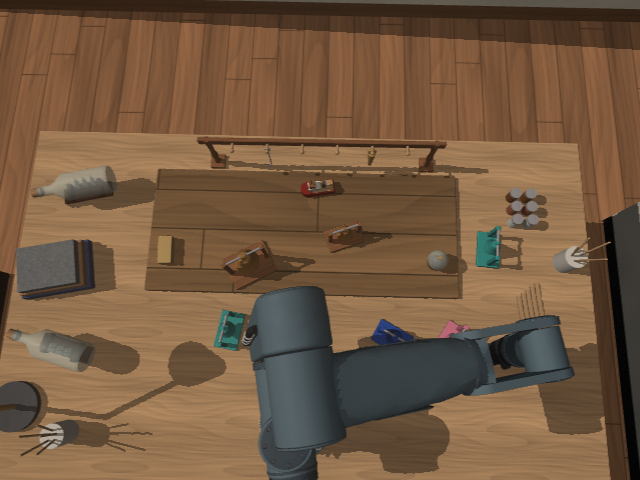

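The side view shows the brown small stand at (350,262), the large stand at (279,203), the globe at (381,341) and the tug at (376,232). In the top view the small stand is at (345,237), the large at (249,262), the globe at (437,260) and the tug at (319,187).

Candidates in the top view are the brown stand (345,237), turquoise (488,248) and (230,330), blue (392,333) and pink (453,328). Only the brown one fits, because the other colours are ruled out and the other brown stand, at (249,262), is the bigger one. I'll confirm this in an enlarged crop.

```bash
python3 - <<'E'
import cv2,numpy as np
a=cv2.imread("pics/side.png")[225:295,315:385]; b=cv2.imread("pics/top.png")[205:265,310:380]
a=cv2.resize(a,(400,400),interpolation=cv2.INTER_CUBIC); b=cv2.resize(b,None,fx=400/70,fy=400/70,interpolation=cv2.INTER_CUBIC)
o=np.zeros((400,800,3),np.uint8); o[:,:400]=a; o[:b.shape[0],400:]=b[:, :400]
cv2.imwrite("pics/crop1.png",o)
E
```

```text
(no output)
```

View pics/crop1.png

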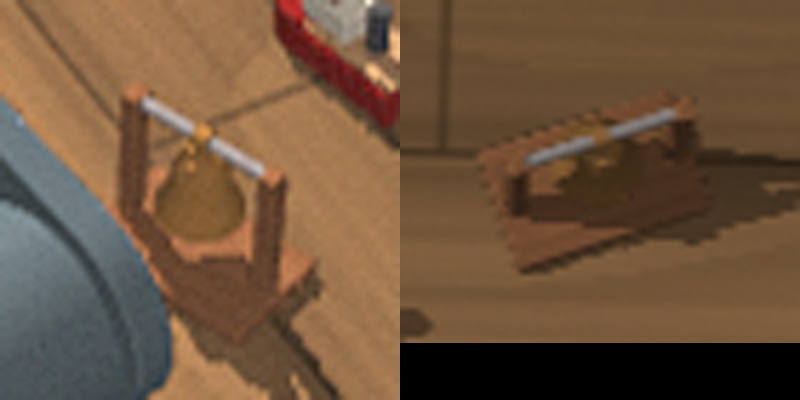

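```bash
cat > tri.py <<'E'
import numpy as np, cv2
from station import imaging
F=np.diag([1,-1,-1.])
def P(c):
    k=imaging.get_calibration(c); return k["camera_matrix"]@F@k["camera_from_world"][:3]
def tri(s,t):
    X=cv2.triangulatePoints(P("side"),P("top"),np.array(s,float).reshape(2,1),np.array(t,float).reshape(2,1)).ravel(); X=X[:3]/X[3]
    e=[proj(c,X)-u for c,u in(("side",s),("top",t))]
    return X,np.round(np.ravel(e),1)
def proj(c,X):
    p=P(c)@np.append(X,1); return p[:2]/p[2]
E
python3 - <<'E'
from tri import *
import numpy as np
z=400/70
S=lambda u,v:(315+u/z-.4,225+v/z-.4)
T=lambda u,v:(310+(u-400)/z-.4,205+v/z-.4)
L,R=tri(S(143,102),T(527,160)),tri(S(268,173),T(677,113))
b=tri(S(203,131),T(598,137))
print(L,R,b, np.linalg.norm(L[0]-R[0]))
d=L[0]-R[0]; yaw=np.arctan2(-d[0],d[1]); print("yaw",np.degrees(yaw),(L[0]+R[0])/2)
for n,s,t in(("globe",(381,341),(437,260)),("tug",(376,232),(319,187)),("large",(282,195),(249,255))): print(n,tri(s,t))
# model check: project the base corners
c=(L[0]+R[0])/2; o=c.copy(); o[2]=18
x=np.array([np.cos(yaw),np.sin(yaw),0]);y=np.array([-x[1],x[0],0])
for X in (o-37.5*x+59*y,o-37.5*x-59*y,o+37.5*x-59*y):
    p,q=proj("side",X),proj("top",X); print("side crop",(p-[315,225]+.4)*z,"top crop",(q-[310,205]+.4)*z+[400,0])
E
```

```text
(array([568.7759602 , -95.53619736, 120.36123913]), array([ 0.3, -0.1, -0.2,  0.5])) (array([ 597.89250924, -176.81492624,  123.38023484]), array([ 0., -0., -0.,  0.])) (array([ 582.83306393, -134.07764074,  124.81532357]), array([ 0., -0., -0.,  0.])) 86.3893484907316
yaw 19.709091222546434 [ 583.33423472 -136.1755618   121.87073698]
globe (array([ 506.14674565, -435.03011724,   52.75609955]), array([-0.,  0.,  0., -0.]))
tug (array([743.67385054, -48.8355946 ,  43.66625715]), array([ 0.6, -0.2, -0.3,  0.9]))
large (array([486.29631243, 147.61532187, 166.68356047]), array([-0.7,  0.2,  0.4, -1.1]))
side crop [ 75.99032651 249.25782204] top crop [518.81083248 275.84819954]
side crop [237.89228227 353.96199428] top crop [712.41243126 213.54660494]
side crop [320.59819434 277.69993044] top crop [670.14464608  95.0795555 ]
```

The crop confirms the brown wooden stand with a bronze bell. Its pin ends are at about side (340,243)/(362,255) and top (332,233)/(358,225). The triangulated pin centre is (583,-136,~119) with a yaw of about 20°. The pin height and the 84 mm gap both match the text. I'll shut the fingers and move to a point about 75 mm in front of the bell, staying high.

Call:
move_arm(
  targets=[
    [[0,0.05,-0.03,0,0.03],[0,0.14,-0.08,0,0.067],[0,0.24,-0.135,0,0.067],[0,0.35,-0.195,0,0.067],[0,0.46,-0.255,0,0.067],[0,0.56,-0.31,0,0.067],[0,0.64,-0.355,0,0.067],[0,0.68,-0.38,0,0.067]],
  ],
)

```text
time_s: 1.37
tool_pos: [368.0, -343.7, 257.6]
tcp_rot: [-3.094, -0.541, -0.001]
wrist_force: [-0.1, 0.0, 0.2]
grip_width: 37.1
finger_force: 0.0
```

```bash
cat > go.py <<'E'
import numpy as np
from station import observe
from scipy.spatial.transform import Rotation as R
def rel(p):
    s=observe(); M=R.from_rotvec(s["tcp_rot"]).as_matrix()
    print("t",s["time_s"],"tcp",np.round(s["tool_pos"],1),"xaxis",np.round(np.degrees(np.arctan2(M[1,0],M[0,0])),2),"Fw",np.round(s["wrist_force"],2),"w",s["grip_width"])
    d=M.T@(np.array(p)-s["tool_pos"]); print("shift mm",np.round(d,1),"frac",np.round(d/300,3))
E
python3 -c "
from go import *
rel([512.7,-161.5,257])"
```

```text
t 1.3667 tcp [ 368.  -343.7  257.6] xaxis 19.85 Fw [-0.06  0.04  0.18] w 37.106385179274575
shift mm [ 198.  -122.3    0.8] frac [ 0.66  -0.408  0.003]
```

Call:
move_arm(
  targets=[
    [[0,0.05,-0.03,0,0],[0,0.14,-0.085,0,0],[0,0.24,-0.15,0,0],[0,0.35,-0.216,0,0],[0,0.46,-0.284,0,0],[0,0.56,-0.346,0,0],[0,0.64,-0.395,0,0],[0,0.66,-0.407,0,0]],
  ],
)

```text
time_s: 2.03
tool_pos: [513.4, -161.3, 257.6]
tcp_rot: [-3.094, -0.543, -0.002]
wrist_force: [-0.3, 0.4, 0.0]
grip_width: 0.4
finger_force: 0.0
```

```bash
python3 - <<'E'
from go import *
from station import imaging, outline_of
import cv2
rel([583.3,-136.2,119])
im=imaging.camera("wrist"); cv2.imwrite("pics/wrist1.png",im[...,::-1])
k=imaging.get_calibration("wrist"); print(k)
for q in ("small_bell_stand","small_bell_cup"): print(q,[(round(d["conf"],2),np.round(d["uv"]),int(d["pixels"].sum())) for d in outline_of(q,"wrist")])
E
```

```text
t 2.0333 tcp [ 513.4 -161.3  257.6] xaxis 19.93 Fw [-0.26  0.4   0.02] w 0.3522163833392013
shift mm [ 74.1   0.3 138.7] frac [0.247 0.001 0.462]
{'camera_matrix': array([[371.64829954,   0.        , 323.83180018],
       [  0.        , 371.64829954, 235.07278249],
       [  0.        ,   0.        ,   1.        ]]), 'tool_from_camera': array([[-1.18533066e-04,  9.48639018e-01,  3.16360554e-01,
         8.30278809e+01],
       [ 9.99999912e-01,  2.40138021e-04, -3.45400966e-04,
        -1.91184739e-01],
       [-4.03631031e-04,  3.16360485e-01, -9.48638962e-01,
        -1.27662743e+02],
       [ 0.00000000e+00,  0.00000000e+00,  0.00000000e+00,
         1.00000000e+00]])}
small_bell_stand [(0.91, array([624., 285.]), 2372), (0.82, array([478., 415.]), 1190), (0.59, array([335., 416.]), 881), (0.59, array([ 19., 270.]), 2890), (0.58, array([320., 124.]), 9949)]
small_bell_cup [(0.79, array([  6., 285.]), 471), (0.75, array([339., 424.]), 218), (0.7, array([634., 298.]), 363), (0.62, array([325., 118.]), 2068)]
```

View pics/wrist1.png

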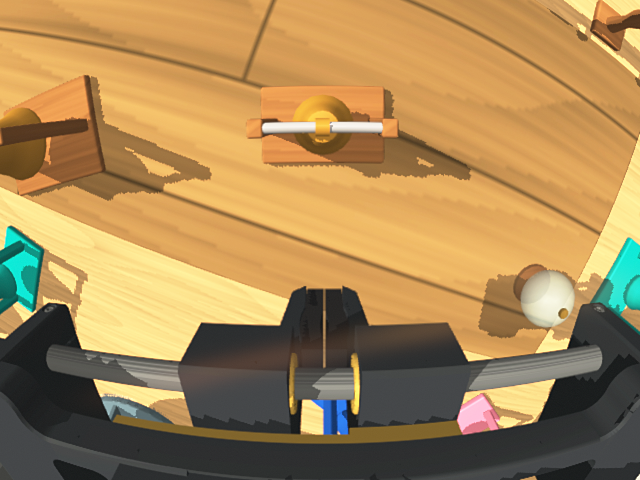

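The wrist view shows the brown stand square to the tool, with its pin running from (262,128) to (383,127) and the bell's knob at (323,127). The large stand is far left at (40,130) and the globe far right at (548,297), both well clear. I'll check the predicted pin position against these pixels.

```bash
python3 - <<'E'
import numpy as np
from station import imaging
k=imaging.get_calibration("wrist"); K=k["camera_matrix"]; T=k["tool_from_camera"]; Ti=np.linalg.inv(T)
def pr(p):
    q=(Ti@np.append(p,1))[:3]; v=np.array([q[0],-q[1],-q[2]]); r=np.hypot(*v[:2]); th=np.arctan2(r,v[2]); return K[:2,2]+K[0,0]*th*v[:2]/r
def ray(u):
    d=(np.array(u)-K[:2,2])/K[0,0]; th=np.hypot(*d); v=np.array([*(d/th*np.sin(th)),np.cos(th)]); return T[:3,:3]@(v*[1,-1,-1])
print("pred pin",pr([74.1,.3,138.7]),pr([74.1,42,138.7]),pr([74.1,-42,138.7]))
for u in ((323,127),(262,128),(383,127)):
    d=ray(u)
    for zt in (138.7,):
        print(u,np.round(T[:3,3]+d*(zt-T[2,3])/d[2],1))
print("fingertip pred",pr([0,0,19]))
E
```

```text
pred pin [324.3774977  127.89378362] [382.84507243 128.77353108] [265.04853256 128.78203462]
(323, 127) [ 74.7  -0.7 138.7]
(262, 128) [ 74.7 -44.2 138.7]
(383, 127) [ 75.4  42.1 138.7]
fingertip pred [324.14898965 306.88772587]
```

The prediction agrees to within about 1 mm. Next I descend in front of the bell with the tips at z≈78, so the gripper body clears the posts by about 18 mm.

Call:
move_arm(
  targets=[
    [[0,0,0,0.04,0],[0,0,0,0.12,0],[0,0,0,0.22,0],[0,0,0,0.33,0],[0,0.02,0,0.43,0],[0,0.04,0,0.5,0],[0,0.06,0,0.53,0],[0,0.07,0,0.535,0]],
  ],
)

```text
time_s: 2.85
tool_pos: [529.6, -157.8, 94.3]
tcp_rot: [-3.093, -0.534, 0.006]
wrist_force: [-0.5, -1.1, -0.2]
grip_width: 0.8
finger_force: 0.0
```

```bash
python3 - <<'E'
from go import *
from station import imaging
import cv2
rel([583.8,-135.7,119])
o=np.zeros((400,800,3),np.uint8)
w=imaging.camera("wrist")[0:360,140:500]; o[:,:400]=cv2.resize(w,(400,400))
s=imaging.camera("side")[225:295,315:385]; o[:,400:]=cv2.resize(s,(400,400),interpolation=cv2.INTER_CUBIC)
cv2.imwrite("pics/c2.png",o[...,::-1])
E
```

```text
t 2.85 tcp [ 529.6 -157.8   94.3] xaxis 19.61 Fw [-0.52 -1.12 -0.19] w 0.7691723604857452
shift mm [ 58.4  -2.7 -24.8] frac [ 0.195 -0.009 -0.083]
```

View pics/c2.png

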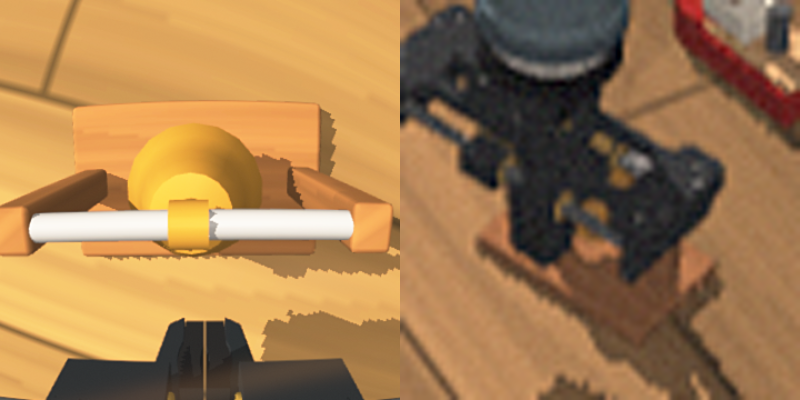

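The left panel (wrist) shows the bell centred at about (195,190), behind the pin. The shut fingers at (205,345) are central in front of it with a clear gap, and both posts are free. The right panel (side) shows the hand standing in front of the stand without touching it. I'll approach slowly.

Call:
move_arm(
  targets=[
    [[0,0,0,-0.005,0],[0,0.01,0,-0.01,0],[0,0.02,0,-0.01,0],[0,0.03,0,-0.01,0],[0,0.04,0,-0.01,0],[0,0.045,0,-0.01,0],[0,0.05,0,-0.01,0],[0,0.05,0,-0.01,0]],
  ],
)

```text
time_s: 3.62
tool_pos: [545.7, -152.3, 99.9]
tcp_rot: [3.095, 0.539, 0.0]
wrist_force: [0.3, 0.4, -0.2]
grip_width: 0.4
finger_force: 0.0
```

```bash
python3 -c "
from go import *
rel([583.8,-135.7,119])"
```

```text
t 3.6167 tcp [ 545.7 -152.3   99.9] xaxis 19.74 Fw [ 0.31  0.37 -0.2 ] w 0.39593951943626293
shift mm [ 41.5  -2.7 -19.1] frac [ 0.138 -0.009 -0.064]
```

Call:
move_arm(
  targets=[
    [[0,0.01,0,0.005,0],[0,0.02,0,0.01,0],[0,0.03,0,0.01,0],[0,0.04,0,0.01,0],[0,0.05,0,0.01,0],[0,0.06,0,0.01,0],[0,0.066,0,0.01,0],[0,0.07,0,0.01,0]],
  ],
)

```text
time_s: 4.28
tool_pos: [565.4, -145.2, 96.8]
tcp_rot: [-3.095, -0.538, 0.0]
wrist_force: [-0.9, -0.3, -0.9]
grip_width: 0.1
finger_force: 0.4
```

```bash
python3 - <<'E'
from go import *
from station import imaging
import cv2
rel([583.8,-135.7,119])
w=imaging.camera("wrist")[0:360,140:500]; cv2.imwrite("pics/c3.png",cv2.resize(w,(540,540))[...,::-1])
E
```

```text
t 4.2833 tcp [ 565.4 -145.2   96.8] xaxis 19.73 Fw [-0.87 -0.28 -0.86] w 0.05425126955771811
shift mm [ 20.6  -2.8 -22.2] frac [ 0.069 -0.009 -0.074]
```

View pics/c3.png

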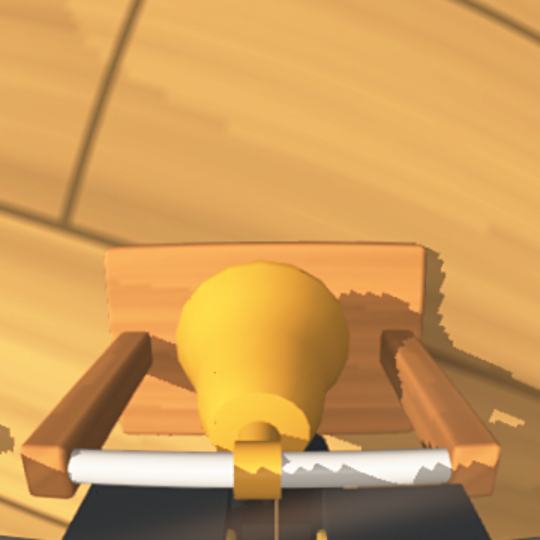

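The wrist view shows the bell tilted away beyond the pin, with its far lip edge at crop (263,262), i.e. full-image (315,175). Its body is clear of both posts, and finger force is about 0.4 N. I'll estimate the swing angle from that lip edge.

```bash
python3 - <<'E'
import numpy as np
from station import imaging
k=imaging.get_calibration("wrist"); K=k["camera_matrix"]; Ti=np.linalg.inv(k["tool_from_camera"])
def pr(p):
    q=(Ti@np.append(p,1))[:3]; v=np.array([q[0],-q[1],-q[2]]); r=np.hypot(*v[:2]); th=np.arctan2(r,v[2]); return K[:2,2]+K[0,0]*th*v[:2]/r
pin=np.array([20.6,-2.8,-22.2]); print("pin",pr(pin),"seen ~",(140+257/1.5,468/1.5))
a=np.linspace(0,2*np.pi,73)
for f in (0,.1,.2,.3,.4):
    c,s=np.cos(f),np.sin(f); rows=[]
    for b in a:
        x,y,z=26*np.cos(b),26*np.sin(b),-55
        X=np.array([x*c-z*s, y, x*s+z*c])   # stand x, up
        rows.append(pr(pin+[X[0],X[1],-X[2]]))
    rows=np.array(rows); print(f,"min row",rows[:,1].min().round(1),"width",np.ptp(rows[:,0]).round(1))
E
```

```text
pin [315.75974913 314.06629112] seen ~ (311.33333333333337, 312.0)
0 min row 198.4 width 111.5
0.1 min row 187.8 width 113.0
0.2 min row 177.6 width 114.8
0.3 min row 167.8 width 116.9
0.4 min row 158.7 width 119.3
```

The swing is about 0.2 rad, with light contact. I'll push 2 mm more for margin, then draw back and up.

Call:
move_arm(
  targets=[
    [[0,0.007,0,0,0],[0,0.007,0,0,0],[0,0,0,0,0],[0,-0.02,0,0,0],[0,-0.06,0,0,0],[0,-0.12,0,0,0],[0,-0.19,0,0,0],[0,-0.23,0,-0.03,0]],
  ],
)

```text
time_s: 5.0
tool_pos: [497.2, -168.3, 104.3]
tcp_rot: [-3.093, -0.537, 0.005]
wrist_force: [-0.1, 0.7, 0.2]
grip_width: 0.4
finger_force: 0.0
```

Call:
move_arm(
  targets=[
    [[0,-0.02,0,-0.06,0],[0,-0.05,0,-0.15,0],[0,-0.09,0,-0.25,0],[0,-0.13,0,-0.35,0],[0,-0.16,0,-0.45,0],[0,-0.18,0,-0.52,0],[0,-0.2,0,-0.55,0],[0,-0.2,0,-0.55,0]],
  ],
)

```text
time_s: 5.67
tool_pos: [443.8, -190.0, 273.3]
tcp_rot: [3.092, 0.536, 0.005]
wrist_force: [-0.6, -0.3, 0.2]
grip_width: 0.7
finger_force: 0.0
```

Call:
move_arm(
  targets=[
    [[0,0,0,0,0],[0,0,0,0,0],[0,0,0,0,0],[0,0,0,0,0],[0,0,0,0,0],[0,0,0,0,0],[0,0,0,0,0],[0,0,0,0,0]],
  ],
)

```text
time_s: 6.33
tool_pos: [443.8, -188.8, 270.8]
tcp_rot: [-3.095, -0.538, 0.0]
wrist_force: [0.8, -0.1, 0.1]
grip_width: 0.3
finger_force: 0.0
```

Call:
move_arm(
  targets=[
    [[0,0,0,0,0],[0,0,0,0,0],[0,0,0,0,0],[0,0,0,0,0],[0,0,0,0,0],[0,0,0,0,0],[0,0,0,0,0],[0,0,0,0,0]],
  ],
)

```text
time_s: 7.0
tool_pos: [443.7, -188.9, 270.9]
tcp_rot: [3.095, 0.538, -0.0]
wrist_force: [0.6, -0.2, -0.2]
grip_width: 0.4
finger_force: 0.0
```

Call:
move_arm(
  targets=[
    [[0,0,0,0,0],[0,0,0,0,0],[0,0,0,0,0],[0,0,0,0,0],[0,0,0,0,0],[0,0,0,0,0],[0,0,0,0,0],[0,0,0,0,0]],
  ],
)

```text
time_s: 7.67
tool_pos: [443.7, -188.9, 270.9]
tcp_rot: [3.095, 0.538, -0.0]
wrist_force: [-0.4, 0.9, 0.5]
grip_width: 0.6
finger_force: 0.0
```

```bash
python3 - <<'E'
from go import *
from station import imaging
import cv2
rel([583.8,-135.7,63])
o=np.zeros((400,800,3),np.uint8)
w=imaging.camera("wrist")[0:240,200:440]; o[:,:400]=cv2.resize(w,(400,400))
s=imaging.camera("side")[225:295,315:385]; o[:,400:]=cv2.resize(s,(400,400),interpolation=cv2.INTER_CUBIC)
cv2.imwrite("pics/c4.png",o[...,::-1])
E
```

```text
t 7.6667 tcp [ 443.7 -188.9  270.9] xaxis 19.72 Fw [-0.39  0.91  0.53] w 0.627752007411095
shift mm [149.8  -2.8 207.9] frac [ 0.499 -0.009  0.693]
```

View pics/c4.png

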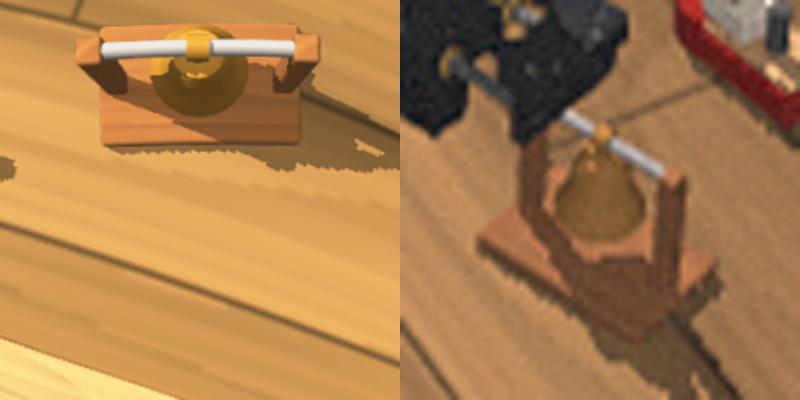

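In both panels the bell hangs straight down, at left (198,75) and right (600,190). The stand's pixels match those from before the push, and the hand is about 25 cm away. I'll wait a little longer for it to settle, then hand in.

Call:
move_arm(
  targets=[
    [[0,0,0,0,0],[0,0,0,0,0],[0,0,0,0,0],[0,0,0,0,0],[0,0,0,0,0],[0,0,0,0,0],[0,0,0,0,0],[0,0,0,0,0]],
  ],
)

```text
time_s: 8.43
tool_pos: [443.7, -188.9, 270.9]
tcp_rot: [-3.095, -0.538, -0.0]
wrist_force: [0.5, 0.4, 0.8]
grip_width: 0.3
finger_force: 0.0
```

```bash
python3 -c "
from station import workorder
print(workorder.job_done())"
```

```text
the job is handed in; nothing more can be done
None
```

The smaller bell swings freely: I pushed it out lightly to at least about 0.2 rad, it came back to hang straight with its stand unmoved and the hand about 25 cm clear, and the job is handed in (no verdict was returned).

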